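Find the tool case that rattles

TASK

Pull the upper drawer of the white drawer unit right out to its stop; in one of the three sealed black cases in it a small steel drill chuck has come loose, while the other two are packed tight. From the robot's left to its right, lift each case clear of the drawer, shake it briskly to and fro a few times, and lay it flat in its own compartment again before you take the next (the last may stay in hand if it is the one). Finish while holding the case that rattles, lid up, level and still, out forward over the top of the drawer unit with a few centimetres of air beneath it; the other two stay in their compartments, the drawer stays open and the things beside it on the bench stay where they are.

Things in the scene. Friction and masses are not known exactly. Their poses are not given: they have to be found in the camera images.
- cabinet: white desktop drawer unit, two drawers one above the other, 240 mm deep (x), 420 mm wide (y), 160 mm high, fixed to the bench at z = 0; origin at the centre of its underside; its drawer fronts look along its own -x, towards the robot. The bare flat top (z = 160 mm) reaches from x = -105 to +120 mm in its frame
- cabinet_drawer0 (a joint): how far the upper drawer is out, m: 0 shut, 0.1656 at its stop; it slides along the unit's -x with light friction (about 1 N, more when moved fast) and stays where it is left. Starts shut or up to 20 mm out. The lower drawer is not needed
- cabinet_drawer0_handle (a point): middle of the upper drawer's handle, a level round steel bar 11 mm thick, 120 mm long, along the unit's y, 35 mm in front of the drawer front, z = 122 mm, free from above. The drawer is open on top, walls up to z = 138 mm, floor at z = 90 mm; two dividers 20 mm high part it in three compartments, 126 mm from middle to middle
- case_left_center (a point): middle (half-way up) of the left (+y) of three like sealed, opaque, rigid black cases, 90 mm long (x, along the drawer's pull), 54 mm wide (y), 44 mm high (z up); blank label on the lid, two grey latches on the end towards the robot. 150 to 700 g, differing by chance. It lies flat in its compartment of the upper drawer, its middle at z = 112 mm, 28 mm or more free beside either long side
- case_middle_center (a point): the same of the middle case. The loose chuck, in whichever case it is: 190 g, 32 mm across, free to slide 50 mm along the case; it slides when the case is sped up by more than 1.5 m/s2 or tilted lengthwise over 8 deg. Its knocks are felt as short jolts at the wrist, and where it has slid to as a changed moment: end to end 0.09 N m about the case's y. Nothing moves in the others
- case_right_center (a point): the same of the right (-y) case
- glue_bottle_mid (a point): bystander: middle of a white glue bottle, 52 mm across and 150 mm high, standing to the right of the unit
- carton_mid (a point): bystander: middle of an open cardboard carton, 150 x 110 x 55 mm, to the left of the unit
- screwdriver_mid (a point): bystander: a screwdriver lying to the left, nearer the robot
- finger_box_mid (a point): bystander: middle of a laser-cut plywood box, 90 x 90 x 100 mm, to the right of the unit

How it is judged:
On the way, in this order (a step that is already met when the one before it is completed fails the run):
1. the upper drawer is pulled out to its stop (value of joint cabinet_drawer0 above 0.159 m), for 0.1 s.
2. the left case is up clear of the drawer and halts, the other two lying in their compartments (height (world z) of case_left_center above 0.15 m and linear speed of case_left below 0.12 m/s and angular speed of case_left below 1 rad/s and y of case_middle_center in the frame of cabinet_drawer0 between -0.045 and 0.045 m and height (world z) of case_middle_center between 0.105 and 0.118 m and angle between each of case_middle_center, case_right_center's own z axis and vertical below 0.1 rad and y of case_right_center in the frame of cabinet_drawer0 between -0.171 and -0.081 m and height (world z) of case_right_center between 0.105 and 0.118 m).
3. the left case is shaken: still up, it makes a brisk stroke (height (world z) of case_left_center above 0.15 m and (linear speed of case_left above 0.16 m/s or angular speed of case_left above 1.5 rad/s)).
4. the left case, still up, comes to the turning point of the stroke (height (world z) of case_left_center above 0.15 m and linear speed of case_left below 0.12 m/s and angular speed of case_left below 1 rad/s).
5. the middle case is up clear of the drawer and halts, the other two lying in their compartments (height (world z) of case_middle_center above 0.15 m and linear speed of case_middle below 0.12 m/s and angular speed of case_middle below 1 rad/s and y of case_left_center in the frame of cabinet_drawer0 between 0.081 and 0.171 m and height (world z) of case_left_center between 0.105 and 0.118 m and angle between each of case_left_center, case_right_center's own z axis and vertical below 0.1 rad and y of case_right_center in the frame of cabinet_drawer0 between -0.171 and -0.081 m and height (world z) of case_right_center between 0.105 and 0.118 m).
6. the middle case is shaken: still up, it makes a brisk stroke (height (world z) of case_middle_center above 0.15 m and (linear speed of case_middle above 0.16 m/s or angular speed of case_middle above 1.5 rad/s)).
7. the middle case, still up, comes to the turning point of the stroke (height (world z) of case_middle_center above 0.15 m and linear speed of case_middle below 0.12 m/s and angular speed of case_middle below 1 rad/s).
8. the right case is up clear of the drawer and halts, the other two lying in their compartments (height (world z) of case_right_center above 0.15 m and linear speed of case_right below 0.12 m/s and angular speed of case_right below 1 rad/s and y of case_left_center in the frame of cabinet_drawer0 between 0.081 and 0.171 m and height (world z) of case_left_center between 0.105 and 0.118 m and angle between each of case_left_center, case_middle_center's own z axis and vertical below 0.1 rad and y of case_middle_center in the frame of cabinet_drawer0 between -0.045 and 0.045 m and height (world z) of case_middle_center between 0.105 and 0.118 m).
9. the right case is shaken: still up, it makes a brisk stroke (height (world z) of case_right_center above 0.15 m and (linear speed of case_right above 0.16 m/s or angular speed of case_right above 1.5 rad/s)).
10. the right case, still up, comes to the turning point of the stroke (height (world z) of case_right_center above 0.15 m and linear speed of case_right below 0.12 m/s and angular speed of case_right below 1 rad/s).
At the end, for the whole second after the job is handed in: Fingers alone hold the rattling case over the unit's top (middle at most 5 mm short of its front edge), underside 23 mm or more above it, level to 14 deg, still; the others lie flat, each in its compartment (within 45 mm of its middle line); drawer out 140 mm or more (((distance between loose_chuck and case_left_center below 0.06 m and contact force between the fingers and case_left above 2 N and height (world z) of case_left_center above 0.205 m and x of case_left_center in the frame of cabinet above -0.11 m and y of case_left_center in the frame of cabinet between -0.22 and 0.22 m and angle between case_left_center's own z axis and vertical below 0.25 rad and linear speed of case_left below 0.03 m/s and contact force between each of cabinet, case_middle, case_right and case_left below 0.3 N and linear speed of each of case_middle, case_right below 0.02 m/s and y of case_middle_center in the frame of cabinet_drawer0 between -0.045 and 0.045 m and height (world z) of case_middle_center between 0.105 and 0.118 m and angle between each of case_middle_center, case_right_center's own z axis and vertical below 0.1 rad and y of case_right_center in the frame of cabinet_drawer0 between -0.171 and -0.081 m and height (world z) of case_right_center between 0.105 and 0.118 m) or (distance between loose_chuck and case_middle_center below 0.06 m and contact force between the fingers and case_middle above 2 N and height (world z) of case_middle_center above 0.205 m and x of case_middle_center in the frame of cabinet above -0.11 m and y of case_middle_center in the frame of cabinet between -0.22 and 0.22 m and angle between case_middle_center's own z axis and vertical below 0.25 rad and linear speed of case_middle below 0.03 m/s and contact force between each of cabinet, case_left, case_right and case_middle below 0.3 N and linear speed of each of case_left, case_right below 0.02 m/s and y of case_left_center in the frame of cabinet_drawer0 between 0.081 and 0.171 m and height (world z) of case_left_center between 0.105 and 0.118 m and angle between each of case_left_center, case_right_center's own z axis and vertical below 0.1 rad and y of case_right_center in the frame of cabinet_drawer0 between -0.171 and -0.081 m and height (world z) of case_right_center between 0.105 and 0.118 m) or (distance between loose_chuck and case_right_center below 0.06 m and contact force between the fingers and case_right above 2 N and height (world z) of case_right_center above 0.205 m and x of case_right_center in the frame of cabinet above -0.11 m and y of case_right_center in the frame of cabinet between -0.22 and 0.22 m and angle between case_right_center's own z axis and vertical below 0.25 rad and linear speed of case_right below 0.03 m/s and contact force between each of cabinet, case_left, case_middle and case_right below 0.3 N and linear speed of each of case_left, case_middle below 0.02 m/s and y of case_left_center in the frame of cabinet_drawer0 between 0.081 and 0.171 m and height (world z) of case_left_center between 0.105 and 0.118 m and angle between each of case_left_center, case_middle_center's own z axis and vertical below 0.1 rad and y of case_middle_center in the frame of cabinet_drawer0 between -0.045 and 0.045 m and height (world z) of case_middle_center between 0.105 and 0.118 m)) and value of joint cabinet_drawer0 above 0.14 m); the arm keeps its last pose, push and grip.
It fails at once if a bystander on the bench is moved by more than 30 mm (distance of any of glue_bottle_mid, carton_mid, screwdriver_mid, finger_box_mid from where it was at the start of the episode above 0.03 m).
It also fails if it takes over 72 s, if anything falls off the work surface, if the arm or the gripper's body presses on something with over 40 N, if the wrist force passes 120 N, or if a joint passes its speed limit or range.

ROBOT

A 7-joint arm with a two-finger parallel gripper is mounted at the origin on the work surface. World frame = base frame: x ahead of the robot, y to its left, z up, the work surface at z = 0. Lengths are in m, angles in rad, forces in N, time in s.
With the tool pointing down it reaches from about 0.425 to 0.95 m from the base axis. Payload 4.7 kg.
Tool frame: the origin (TCP) lies midway between the tips of the shut fingers; the grasp point (between the pads) lies 19 mm behind it (robot.grip_point_offset is the distance from the TCP to the grasp point, in m); z points along the fingers, y is the direction in which the jaws open and shut (so a half turn about z gives the same grasp; the last joint's range is limited). The gripper opens to 85 mm and grips with 20 to 120 N. Pads are 22 mm wide; open, the fingers measure 114 mm over their backs; the gripper's body (76 mm by 85 mm) begins 54 mm behind the grasp point. The pads swing forward as they close: fully open they stand 13 mm farther back than shut.
Start: joints at [-1.283, 0.469, -0.049, 1.532, 0.024, 1.141, -0.082], TCP at [0.21, 0.641, 0.231] pointing down, gripper open.
Joint ranges: [-2.59, 2.59], [-0.33, 1.99], [-1.39, 1.29], [0.1, 2.45], [-1.04, 4.18], [0.21, 1.99], [-2.66, 2.66]. Speed limits (rad/s): [2.57, 2.57, 3.14, 3.14, 3.14, 3.14, 3.14].

INTERFACE

Orientations are given as a 3x3 rotation matrix whose columns are the frame's x, y, z axes.
In Python, from cell import robot gives the robot as it stands.
- The arm moves only by the shell command python3 -m handwheel 'ROWS'. ROWS is JSON, a list of rows, each a list of 7 numbers: the opening, from 0 (shut) to 1 (fully open), then the shift along the tool's x, y, z in m, then the turn, a rotation vector about the tool's x, y, z in rad. In form: [[claw, x, y, z, wx, wy, wz], ...]. A call has 1 to 10 rows; each row shifts and turns the commanded pose from where the row before left it, along the tool's axes as they then stand; what a row does not reach is not made up. A row lasts 1/8 s, in which the tool goes at most 62.5 mm and 10.7 degrees, less where a joint would pass 70% of its speed; a pose out of reach is approached as far as the arm can. A call with a gripper value outside its range is refused whole. The fingers move at their own pace and stop on an object; the grip force is fixed at half the most. Time passes only in rows, so rows that do not move let the fingers close. It gives the time, the measured TCP pose, the force and the opening at its end, in the units of the state.
- robot.get_obs(): the state, without advancing time (a new reading comes with each control period).
- robot.grab_frame(name): name is "scene" or "top" or "wrist"; returns the picture (480x640x3 uint8, red, green, blue); there is no depth.
- robot.camera_model(name): a dict with "fx", "fy", "cx", "cy" (pixels), "cam_to_world" (4x4, takes a point from camera to world coordinates); the wrist camera has in their place "tool_from_camera" (4x4, takes a point from camera to tool coordinates, whose origin is the TCP and whose axes are the flange's). Camera axes: x right, y down, z forward; pixel columns grow to the right and rows downward; lengths in m; the calibration is good to about 2 mm. A picture is of the moment at which its call begins: read the wrist's pose just before it. camera_model takes no time and is no camera call.
- robot.hand_in(): hands the job in, once; it reports no verdict.
The state is a dict: "t": time; "joint_pos": joint angles; "joint_vel": joint speeds; "effort": joint torques, N m; "ee_pos": TCP position; "ee_rot": TCP orientation; "ft_force": force on the tool from outside, world axes, zero at the start; "moment": the same for the moment, N m; "opening": finger opening in m.
Only numpy, scipy, OpenCV 4.12 (cv2) and the standard library are available. Lean on these libraries where they do the work, as an engineer would, in place of code of your own. Each camera call takes 0.05 s, during which the arm holds its last target. There are 200 camera calls.

## Working session

There is one attempt and no reset: what is moved stays moved. The work goes in short steps, Python scripts to look and compute and a shell command to move; the robot and the scene stay as the last step left them, time stands still between calls to the robot, and variables do not carry over. Pictures are saved under pics/ and viewed, on a budget of 10 in all, crops included, one or two more only if the job needs it, and the job is handed in when it is done.

```bash
mkdir -p pics; ls; python3 - <<'E'
from cell import robot
import cv2,numpy as np
o=robot.get_obs(); print({k:np.round(v,3).tolist() for k,v in o.items()})
for n in("scene","top"):
    f=robot.grab_frame(n); cv2.imwrite(f"pics/{n}0.png",f[:,:,::-1]); m=robot.camera_model(n); print(n,m)
print(robot.camera_model("wrist"))
E
```

```text
pics
{'t': 0.0, 'joint_pos': [-1.283, 0.469, -0.049, 1.534, 0.024, 1.141, -0.082], 'joint_vel': [-0.001, -0.0, 0.002, -0.0, -0.001, 0.001, 0.001], 'effort': [-0.0, -51.032, -0.046, -23.77, 0.011, 0.008, -0.0], 'ee_pos': [0.21, 0.641, 0.23], 'ee_rot': [[-0.95, 0.311, -0.001], [0.311, 0.95, -0.002], [-0.0, -0.002, -1.0]], 'ft_force': [-0.098, 1.433, -0.334], 'moment': [0.04, -0.015, -0.003], 'opening': 0.086}
scene {'fx': 506.64040855742803, 'fy': 506.64040855742803, 'cx': 320.96786866908695, 'cy': 238.28351697139115, 'cam_to_world': array([[ 0.06185512,  0.86964504, -0.48978714,  1.25114247],
       [ 0.99800631, -0.04772341,  0.04130237, -0.05633649],
       [ 0.01254409, -0.49136542, -0.87086318,  1.2503774 ],
       [ 0.        ,  0.        ,  0.        ,  1.        ]])}
top {'fx': 490.6984698447968, 'fy': 490.6984698447968, 'cx': 322.95009471996366, 'cy': 238.31594850920425, 'cam_to_world': array([[-0.00476958, -0.9823201 ,  0.18714827,  0.35609658],
       [-0.99995906,  0.00612437,  0.0066616 ,  0.01540806],
       [-0.00768999, -0.18710884, -0.98230909,  1.25259686],
       [ 0.        ,  0.        ,  0.        ,  1.        ]])}
{'fx': 347.2489535453896, 'fy': 347.2489535453896, 'cx': 320.7640055007703, 'cy': 238.1191446690052, 'tool_from_camera': array([[-8.00938820e-04, -9.44480345e-01, -3.28566944e-01,
         8.48099249e-02],
       [ 9.99999127e-01, -1.10191931e-03,  7.29845217e-04,
        -6.39583396e-05],
       [-1.05137872e-03, -3.28566072e-01,  9.44480402e-01,
        -1.42514833e-01],
       [ 0.00000000e+00,  0.00000000e+00,  0.00000000e+00,
         1.00000000e+00]])}
```

View pics/top0.png

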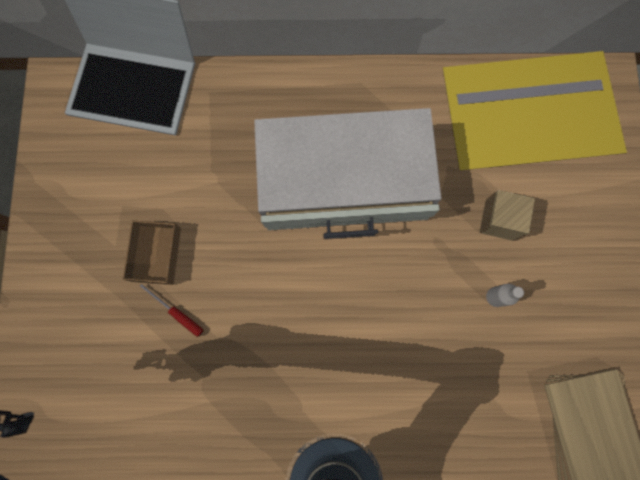

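View pics/scene0.png

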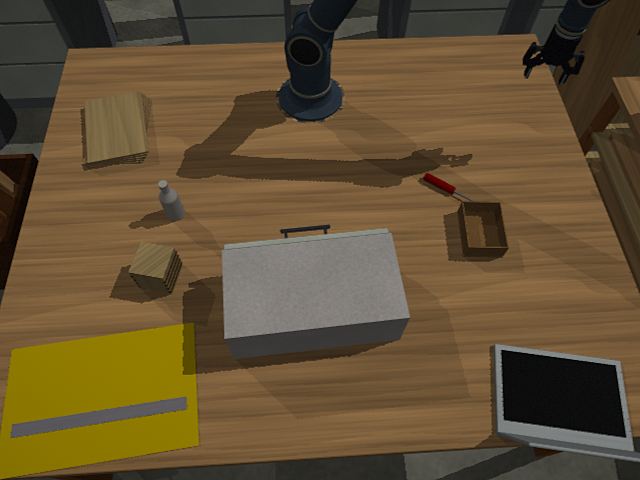

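The top view shows the unit's top corners at about (255,119), (432,110), (439,202) and (259,212). The handle runs from (324,235) to (376,233), and the bystanders are well to the sides.

```bash
cat > h.py <<'E'
from cell import robot
import cv2,numpy as np
def ray(m,uv,z,T=None):
    T=m["cam_to_world"] if T is None else T
    d=T[:3,:3]@[(uv[0]-m["cx"])/m["fx"],(uv[1]-m["cy"])/m["fy"],1]
    return T[:3,3]+d*(z-T[2,3])/d[2]
def wristT():
    o=robot.get_obs(); T=np.eye(4);T[:3,:3]=o["ee_rot"];T[:3,3]=o["ee_pos"]
    return T@robot.camera_model("wrist")["tool_from_camera"]
def rel(goal,yaw):
    """shift in tool axes to TCP goal; turn to tool down with tool y at angle yaw (world)"""
    from scipy.spatial.transform import Rotation as R
    o=robot.get_obs();r=np.array(o["ee_rot"]);y=np.array([np.cos(yaw),np.sin(yaw),0]);z=np.array([0,0,-1.])
    G=np.c_[np.cross(y,z),y,z]
    print("t",round(o["t"],2),"pos",np.round(o["ee_pos"],4),"shift",np.round(r.T@(np.array(goal)-o["ee_pos"]),4),"turn",np.round(R.from_matrix(r.T@G).as_rotvec(),3),"F",np.round(o["ft_force"],2),"M",np.round(o["moment"],3),"q",np.round(o["joint_pos"],2))
E
python3 - <<'E'
from h import *
m=robot.camera_model("top")
for uv in [(255,119),(432,110),(439,202),(259,212)]: print(ray(m,uv,.16))
for uv in [(324,235),(376,233)]: print(ray(m,uv,.122))
m=robot.camera_model("scene")
for uv in [(223,247),(389,233),(408,290+28),(224,338)]: print("s",ray(m,uv,.16))
for uv in [(282,232),(329,227)]: print("s",ray(m,uv,.122))
E
```

```text
[0.85427891 0.1831284  0.16      ]
[ 0.87367092 -0.23833617  0.16      ]
[ 0.64743224 -0.24390338  0.16      ]
[0.62658334 0.16913017 0.16      ]
[0.57940863 0.02057171 0.122     ]
[ 0.58342805 -0.10156964  0.122     ]
s [ 0.64917465 -0.24492155  0.16      ]
s [0.63210171 0.16552773 0.16      ]
s [0.85657694 0.18021447 0.16      ]
s [ 0.87965882 -0.23518878  0.16      ]
s [ 0.59250675 -0.10178088  0.122     ]
s [0.58416709 0.02003396 0.122     ]
```

```bash
python3 -m handwheel '[[0.33,-0.06,-0.007,0,0,0,0.1],[0.33,-0.06,-0.007,0,0,0,0.1],[0.33,-0.06,-0.007,0,0,0,0.1],[0.33,-0.06,-0.007,0,0,0,0.1],[0.33,-0.06,-0.007,0,0,0,0.1],[0.33,-0.06,-0.007,0,0,0,0.1],[0.33,-0.06,-0.007,0,0,0,0.1],[0.33,-0.06,-0.007,0,0,0,0.1],[0.33,-0.06,-0.007,0,0,0,0.1],[0.33,-0.06,-0.007,0,0,0,0.1]]'; python3 -c "
from h import *
rel([.585,-.075,.22],.046)"
```

```text
t: 1.35
ee_pos: [0.5785, 0.1918, 0.2308]
ee_rot: [[-0.248, 0.969, -0.0], [0.969, 0.248, -0.0], [-0.0, -0.0, -1.0]]
ft_force: [0.7, -0.2, -0.5]
opening: 0.0284
t 1.35 pos [0.5785 0.1918 0.2308] shift [-0.26   -0.0599  0.0109] turn [-0.     0.     0.205] F [ 0.68 -0.23 -0.48] M [ 0.05  -0.068 -0.014] q [-0.63  0.37  0.32  1.71 -0.13  1.08 -0.02]
```

```bash
python3 -m handwheel '[[0.33,-0.052,-0.012,0.002,0,0,0],[0.33,-0.052,-0.012,0.002,0,0,0],[0.33,-0.052,-0.012,0.002,0,0,0],[0.33,-0.052,-0.012,0.002,0,0,0],[0.33,-0.052,-0.012,0.003,0,0,0],[0.33,0,0,0,0,0,0.103],[0.33,0,0,0,0,0,0.102],[0.33,0,0,0,0,0,0]]'; python3 - <<'E'
from h import *
rel([.585,-.075,.15],.046)
print(wristT().tolist())
cv2.imwrite("pics/w1.png",robot.grab_frame("wrist")[:,:,::-1])
E
```

```text
t: 2.35
ee_pos: [0.5851, -0.0729, 0.2198]
ee_rot: [[-0.05, 0.999, -0.001], [0.999, 0.05, -0.0], [0.0, -0.001, -1.0]]
ft_force: [0.0, 1.1, 0.4]
opening: 0.028
t 2.35 pos [ 0.5851 -0.0729  0.2198] shift [-0.0021 -0.0001  0.0698] turn [-0.001 -0.     0.004] F [0.01 1.06 0.36] M [ 0.002 -0.006  0.013] q [-0.29  0.36  0.45  1.78 -0.18  1.05  0.27]
[[0.9987841840125651, 0.04682594608626772, 0.015410533393689429, 0.581051956795988], [0.049290289687043416, -0.9436082542289151, -0.3273742963239844, 0.011780884606431605], [-0.0007881046373412342, 0.3277358590758457, -0.9447690646750115, 0.3623672928876983], [0.0, 0.0, 0.0, 1.0]]
```

View pics/w1.png

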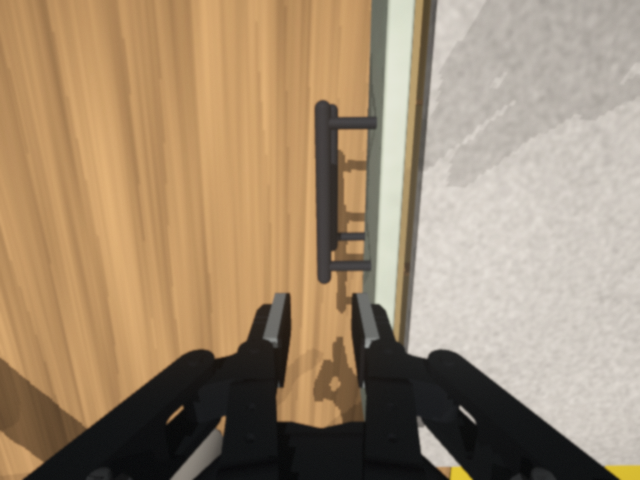

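The wrist picture shows the upper handle bar from about (321,102) to (324,281), with posts near both ends and the drawer front at column 370.

```bash
python3 - <<'E'
from h import *
m=robot.camera_model("wrist");T=wristT()
for p in [(322,104),(323.5,278),(322,123),(323.5,266)]: print(ray(m,p,.122,T))
for p in [(387,100),(373,300)]: print('front',ray(m,p,.14,T))
rel([.585,-.075,.103],.046)
E
```

```text
[0.58124206 0.02031988 0.122     ]
[ 0.58875938 -0.10341981  0.122     ]
[0.58184142 0.00867884 0.122     ]
[ 0.58823254 -0.09346167  0.122     ]
front [0.61978382 0.02385947 0.14      ]
front [ 0.62482711 -0.11047357  0.14      ]
t 2.4 pos [ 0.5852 -0.0728  0.2199] shift [-0.0022 -0.0002  0.1169] turn [-0.001 -0.     0.005] F [-0.07  0.33  0.25] M [-0.045 -0.031 -0.008] q [-0.29  0.36  0.45  1.78 -0.18  1.05  0.27]
```

```bash
python3 -m handwheel '[[0.33,0,0.0017,0.03,0,0,0],[0.33,0,0,0.03,0,0,0],[0.33,0,0,0.03,0,0,0],[0.33,0,0,0.026,0,0,0],[0.0,0,0,0,0,0,0],[0,0,0,0,0,0,0],[0,0,0,0,0,0,0],[0,0,0,0,0,0,0]]'; python3 -c "
from h import *
rel([.42,-.075,.103],.048)"
```

```text
t: 3.4
ee_pos: [0.5876, -0.0726, 0.1048]
ee_rot: [[-0.05, 0.999, 0.001], [0.999, 0.05, 0.0], [0.0, 0.001, -1.0]]
ft_force: [0.5, 0.7, 5.4]
opening: 0.009
t 3.4 pos [ 0.5876 -0.0726  0.1048] shift [ 0.006  -0.1675  0.0016] turn [ 0.001 -0.     0.002] F [0.46 0.74 5.41] M [ 0.133 -0.216  0.129] q [-0.25  0.49  0.4   1.88 -0.26  0.82  0.33]
```

```bash
python3 -m handwheel '[[0,0,-0.01,0,0,0,0],[0,0,-0.02,0,0,0,0],[0,0,-0.02,0,0,0,0],[0,0,-0.02,0,0,0,0],[0,0,-0.02,0,0,0,0],[0,0,-0.02,0,0,0,0],[0,0,-0.02,0,0,0,0],[0,0,-0.02,0,0,0,0],[0,0,-0.005,0,0,0,0],[0,0,0,0,0,0,0]]'; python3 -c "
from h import *
rel([.42,-.075,.103],.048)"
```

```text
t: 4.65
ee_pos: [0.431, -0.0822, 0.1047]
ee_rot: [[-0.048, 0.999, -0.0], [0.999, 0.048, -0.001], [-0.001, -0.001, -1.0]]
ft_force: [-0.6, -3.9, 7.5]
opening: 0.009
t 4.65 pos [ 0.431  -0.0822  0.1047] shift [ 0.0077 -0.0106  0.0017] turn [-0.001  0.001 -0.   ] F [-0.57 -3.9   7.5 ] M [-0.761  0.208  0.109] q [-0.28  0.27  0.44  2.22 -0.18  0.68  0.33]
```

```bash
python3 -m handwheel '[[0,0,-0.004,0,0,0,0],[0,0,-0.004,0,0,0,0],[0,0,0,0,0,0,0],[0,0,0,0,0,0,0]]'; python3 -c "
from h import *
rel([.42,-.075,.103],.048)"
```

```text
t: 5.15
ee_pos: [0.4294, -0.0823, 0.1049]
ee_rot: [[-0.049, 0.999, 0.012], [0.999, 0.049, -0.004], [-0.004, 0.012, -1.0]]
ft_force: [14.5, -4.4, -10.1]
opening: 0.009
t 5.15 pos [ 0.4294 -0.0823  0.1049] shift [ 0.0078 -0.009   0.0017] turn [0.012 0.004 0.001] F [ 14.51  -4.35 -10.14] M [-0.835 -2.921  0.146] q [-0.28  0.26  0.44  2.23 -0.18  0.67  0.33]
```

```bash
python3 -m handwheel '[[0,0,0.006,0,0,0,0],[0.35,0,0,0,0,0,0],[0.35,0,0,0,0,0,0],[0.35,0,0,-0.03,0,0,0],[0.35,0,0,-0.05,0,0,0],[0.8,0,0.02,-0.05,0,0,0],[0.8,0.02,0.03,-0.05,0,0,-0.174],[0.8,0.015,0.02,-0.02,0,0,-0.174],[0.8,0,0,0,0,0,-0.174],[0.8,0,0,0,0,0,-0.174]]'; python3 -m handwheel '[[0.8,0,0,0,0,0,-0.174],[0.8,0,0,0,0,0,-0.174],[0.8,0,0,0,0,0,-0.174],[0.8,0,0,0,0,0,-0.174],[0.8,0,0,0,0,0,-0.174],[0.8,0,0,0,0,0,0]]'; python3 - <<'E'
from h import *
rel([.5,-.05,.3],.048+np.pi/2)
np.save("T2.npy",wristT())
cv2.imwrite("pics/w2.png",robot.grab_frame("wrist")[:,:,::-1])
E
```

```text
t: 6.4
ee_pos: [0.4947, -0.0384, 0.3037]
ee_rot: [[-0.683, 0.73, -0.002], [0.73, 0.683, 0.0], [0.001, -0.001, -1.0]]
ft_force: [-0.5, 0.1, -0.9]
opening: 0.0684
t: 7.15
ee_pos: [0.4946, -0.0389, 0.3035]
ee_rot: [[-0.999, -0.042, -0.002], [-0.042, 0.999, 0.0], [0.002, 0.0, -1.0]]
ft_force: [-0.1, 1.1, -0.1]
opening: 0.0684
t 7.15 pos [ 0.4946 -0.0389  0.3035] shift [-0.005  -0.0114  0.0035] turn [ 0.    -0.002 -0.006] F [-0.14  1.1  -0.11] M [ 0.057 -0.012  0.042] q [-0.31  0.11  0.33  1.86 -0.04  1.18  1.65]
```

View pics/w2.png

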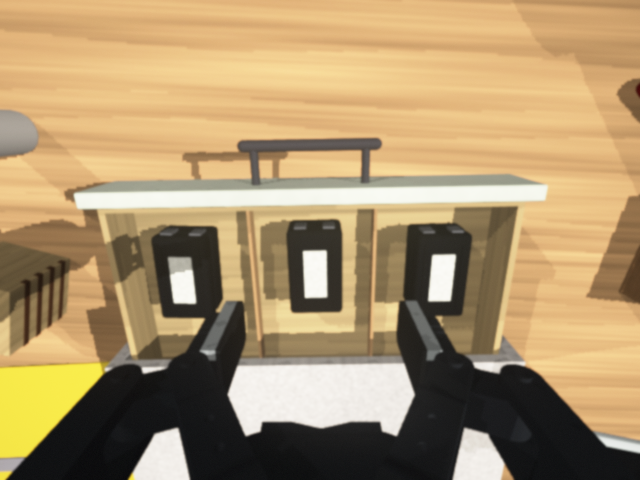

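The picture shows the drawer fully open. The cases are at about (441,270) for the left, (315,266) for the middle and (187,272) for the right. I'll enlarge it for the corners.

```bash
python3 - <<'E'
import cv2
f=cv2.imread("pics/w2.png")
a=f[210:330,140:225];b=f[210:330,275:360];c=f[210:330,395:480]
g=cv2.resize(cv2.hconcat([a,b,c]),None,fx=3.1,fy=3.1,interpolation=2);g=cv2.convertScaleAbs(g,alpha=2.2,beta=25)
cv2.imwrite("pics/w2c.png",g);print(g.shape)
E
```

```text
(372, 790, 3)
```

View pics/w2c.png

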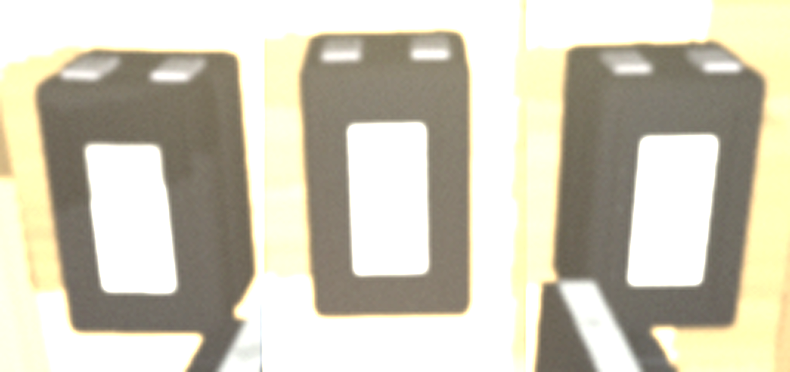

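```bash
python3 - <<'E'
from h import *
m=robot.camera_model("wrist");T=np.load("T2.npy")
def w(o,p): return ray(m,(o+((p[0]-.0)/3.1),210+p[1]/3.1),.134,T)[:2]
D={"right":(140,[(85,145),(162,145),(177,293),(101,293)],[(40,88),(240,75),(252,280+40),(74,330)]),
"middle":(275-85,[(347,123),(427,123),(428,275),(353,276)],[(303,70),(468,70),(468,312),(316,313)]),
"left":(395-170,[(638,136),(718,136),(704,286),(628,285)],[(597,82),(763,82),(735,325),(585,320)])}
for k,(o,l,c) in D.items():
    L=np.array([w(o,p) for p in l]);C=np.array([w(o,p) for p in c])
    ax=L[:2].mean(0)-L[2:].mean(0)
    print(k,"label",L.mean(0).round(4),"yaw",np.arctan2(-ax[1],-ax[0]).round(3),"size",np.linalg.norm(ax).round(3),np.linalg.norm(L[0]-L[1]).round(3),"lid",C.mean(0).round(4),C.round(3).tolist())
E
```

```text
right label [ 0.569  -0.1731] yaw 0.006 size 0.052 0.024 lid [ 0.5642 -0.1662] [[0.525, -0.197], [0.518, -0.136], [0.604, -0.136], [0.61, -0.196]]
middle label [ 0.5567 -0.0413] yaw 0.057 size 0.053 0.025 lid [ 0.5549 -0.0414] [[0.514, -0.069], [0.512, -0.019], [0.596, -0.014], [0.598, -0.064]]
left label [0.5556 0.084 ] yaw 0.083 size 0.053 0.025 lid [0.5537 0.083 ] [[0.513, 0.054], [0.511, 0.105], [0.596, 0.111], [0.596, 0.061]]
```

Middles come out at left (0.555, 0.083), middle (0.5555, -0.041) and right (0.567, -0.172). Now the left case.

```bash
python3 -c "
from h import *
rel([.555,.083,.17],.085+np.pi/2)"; python3 -m handwheel '[[0.84,-0.022,0.04,0.02,0,0,0],[0.84,-0.022,0.04,0.03,0,0,0],[0.84,-0.022,0.039,0.03,0,0,-0.043],[0.84,0,0,0.03,0,0,0],[0.84,0,0,0.02,0,0,0],[0.84,0,0,0,0,0,0]]'; python3 - <<'E'
from h import *
rel([.555,.083,.095],.085+np.pi/2)
cv2.imwrite("pics/w3.png",robot.grab_frame("wrist")[:,:,::-1])
E
```

```text
t 7.2 pos [ 0.4947 -0.0389  0.3037] shift [-0.0655  0.1193  0.1336] turn [ 0.    -0.002 -0.044] F [-0.05 -0.84 -0.4 ] M [ 0.004 -0.036 -0.015] q [-0.31  0.11  0.33  1.86 -0.04  1.18  1.65]
t: 7.95
ee_pos: [0.5546, 0.0826, 0.1725]
ee_rot: [[-0.996, -0.085, -0.004], [-0.085, 0.996, -0.001], [0.004, -0.001, -1.0]]
ft_force: [0.0, -0.3, 0.5]
opening: 0.0719
t 7.95 pos [0.5546 0.0826 0.1725] shift [-0.0008  0.0004  0.0775] turn [-0.001 -0.004  0.001] F [ 0.04 -0.26  0.52] M [-0.008 -0.017 -0.006] q [-0.41  0.35  0.24  1.88 -0.1   0.93  1.53]
```

View pics/w3.png

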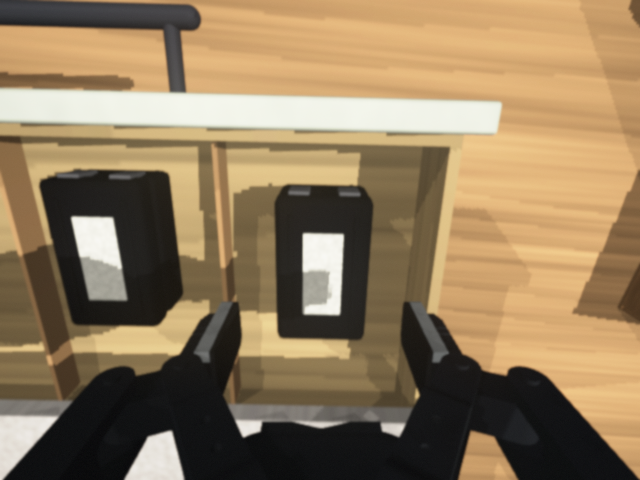

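The left case lies squarely between the fingers (label middle at 323,275), so I go down.

```bash
python3 -m handwheel '[[0.84,0,0,0.026,0,0,0],[0.84,0,0,0.026,0,0,0],[0.84,0,0,0.025,0,0,0],[0.84,0,0,0,0,0,0],[0.0,0,0,0,0,0,0],[0,0,0,0,0,0,0],[0,0,0,0,0,0,0],[0,0,0,0,0,0,0]]'; python3 -m handwheel '[[0,0,0,-0.02,0,0,0],[0,0,0,-0.025,0,0,0],[0,0,0,-0.025,0,0,0],[0,0,0,-0.025,0,0,0],[0,0,0,-0.025,0,0,0],[0,0,0,-0.005,0,0,0],[0,0,0,0,0,0,0],[0,0,0,0,0,0,0],[0,0,0,0,0,0,0]]';  python3 -c "
from h import *
rel([.555,.083,.095],.085+np.pi/2)"
```

```text
t: 9.0
ee_pos: [0.5576, 0.083, 0.0993]
ee_rot: [[-0.996, -0.087, 0.004], [-0.087, 0.996, 0.001], [-0.004, 0.001, -1.0]]
ft_force: [-1.0, 0.4, 5.8]
opening: 0.0537
t: 10.12
ee_pos: [0.5555, 0.0826, 0.2212]
ee_rot: [[-0.996, -0.087, -0.002], [-0.087, 0.996, -0.0], [0.002, -0.0, -1.0]]
ft_force: [-0.4, 0.1, -2.4]
opening: 0.0535
t 10.12 pos [0.5555 0.0826 0.2212] shift [0.0002 0.0005 0.1262] turn [-0.    -0.002  0.002] F [-0.45  0.07 -2.44] M [-0.019 -0.032 -0.015] q [-0.42  0.3   0.25  1.83 -0.08  1.03  1.52]
```

```bash
cat > m.py <<'E'
from h import *
o=robot.get_obs();print("M_tool",np.round(np.array(o["ee_rot"]).T@o["moment"],3),"F",np.round(o["ft_force"],2),"pos",np.round(o["ee_pos"],3),"t",round(o["t"],2))
E
python3 -m handwheel '[[0,0.045,0,0,0,0,0],[0,-0.045,0,0,0,0,0],[0,0.045,0,0,0,0,0],[0,-0.045,0,0,0,0,0],[0,0,0,0,0,0,0],[0,0,0,0,0,0,0],[0,0,0,0,0,0.175,0],[0,0,0,0,0,0.175,0],[0,0,0,0,0,0,0],[0,0,0,0,0,0,0]]'; python3 m.py
python3 -m handwheel '[[0,0,0,0,0,-0.175,0],[0,0,0,0,0,-0.175,0],[0,0,0,0,0,0,0],[0,0,0,0,0,0,0]]' >/dev/null; python3 m.py
python3 -m handwheel '[[0,0,0,0,0,0,0]]' >/dev/null; python3 m.py
python3 -m handwheel '[[0,0,0,0,0,0,0]]' >/dev/null; python3 m.py
python3 -m handwheel '[[0,0,0,0,0,-0.175,0],[0,0,0,0,0,-0.175,0],[0,0,0,0,0,0,0],[0,0,0,0,0,0,0],[0,0,0,0,0,0.175,0],[0,0,0,0,0,0.175,0],[0,0,0,0,0,0,0],[0,0,0,0,0,0,0]]' >/dev/null; python3 m.py
python3 -m handwheel '[[0,0,0,0,0,0,0]]' >/dev/null; python3 m.py
python3 -m handwheel '[[0,0,0,0,0,0,0]]' ; python3 m.py
```

```text
t: 11.38
ee_pos: [0.5558, 0.0826, 0.2222]
ee_rot: [[-0.936, -0.087, -0.341], [-0.082, 0.996, -0.03], [0.342, -0.0, -0.94]]
ft_force: [-0.1, -0.9, -3.0]
opening: 0.0535
M_tool [-0.038 -0.577  0.043] F [-0.08 -0.86 -2.96] pos [0.556 0.083 0.222] t 11.38
M_tool [-0.037 -0.045 -0.028] F [ 0.68 -0.03 -3.71] pos [0.556 0.083 0.224] t 11.88
M_tool [ 0.009 -0.017 -0.011] F [ 0.03 -0.35 -3.66] pos [0.557 0.083 0.223] t 12.0
M_tool [-0.012  0.039  0.02 ] F [-0.51  0.11 -3.73] pos [0.557 0.083 0.222] t 12.12
M_tool [-0.003  0.014 -0.019] F [-0.48  0.12 -2.86] pos [0.557 0.083 0.222] t 13.12
M_tool [-0.015 -0.018 -0.037] F [ 0.1  -0.36 -2.82] pos [0.555 0.083 0.222] t 13.25
t: 13.38
ee_pos: [0.5555, 0.0827, 0.2226]
ee_rot: [[-0.996, -0.087, 0.001], [-0.087, 0.996, 0.001], [-0.001, 0.0, -1.0]]
ft_force: [0.2, 0.2, -2.7]
opening: 0.0533
M_tool [ 0.034  0.024 -0.01 ] F [ 0.21  0.23 -2.71] pos [0.556 0.083 0.223] t 13.38
```

Left: the moment doesn't change between tilts (-0.01 against +0.01 N m), so nothing is loose. I put it back.

```bash
python3 -m handwheel '[[0,0,0,0.03,0,0,0],[0,0,0,0.03,0,0,0],[0,0,0,0.03,0,0,0],[0,0,0,0.02,0,0,0],[0,0,0,0.01,0,0,0],[0,0,0,0.004,0,0,0],[0,0,0,0,0,0,0]]'; python3 -m handwheel '[[0.84,0,0,0,0,0,0],[0.84,0,0,0,0,0,0],[0.84,0,0,0,0,0,0],[0.84,0,0,-0.03,0,0,0],[0.84,0,0,-0.04,0,0,0],[0.84,0,0,-0.02,0,0,0],[0.84,0,0,0,0,0,0]]';  python3 -c "
from h import *
rel([.5555,-.0413,.17],.055+np.pi/2)"
```

```text
t: 14.25
ee_pos: [0.557, 0.0828, 0.0993]
ee_rot: [[-0.996, -0.087, 0.002], [-0.087, 0.996, 0.001], [-0.002, 0.0, -1.0]]
ft_force: [-0.8, -0.8, -3.4]
opening: 0.0532
t: 15.12
ee_pos: [0.5572, 0.0829, 0.1899]
ee_rot: [[-0.996, -0.087, 0.004], [-0.087, 0.996, 0.001], [-0.004, 0.001, -1.0]]
ft_force: [0.5, -0.0, 0.4]
opening: 0.0719
t 15.12 pos [0.5572 0.0829 0.1899] shift [ 0.0126 -0.1236  0.0198] turn [0.001 0.004 0.032] F [ 0.52 -0.    0.41] M [-0.01   0.008  0.01 ] q [-0.44  0.33  0.27  1.87 -0.11  0.96  1.54]
```

```bash
python3 -m handwheel '[[0.84,0.004,-0.041,0,0,0,0],[0.84,0.004,-0.041,0,0,0,0],[0.84,0.004,-0.041,0,0,0,0.03],[0.84,0,0,0.015,0,0,0],[0.84,0,0,0,0,0,0]]'; python3 - <<'E'
from h import *
rel([.5555,-.0413,.095],.055+np.pi/2)
cv2.imwrite("pics/w4.png",robot.grab_frame("wrist")[:,:,::-1])
E
```

```text
t: 15.75
ee_pos: [0.5533, -0.04, 0.171]
ee_rot: [[-0.998, -0.058, -0.005], [-0.058, 0.998, 0.001], [0.005, 0.001, -1.0]]
ft_force: [0.6, 0.3, -0.3]
opening: 0.072
t 15.75 pos [ 0.5533 -0.04    0.171 ] shift [-0.0025 -0.0015  0.0759] turn [ 0.001 -0.005  0.003] F [ 0.64  0.31 -0.26] M [ 0.028 -0.019 -0.044] q [-0.25  0.34  0.32  1.9  -0.13  0.92  1.75]
```

View pics/w4.png

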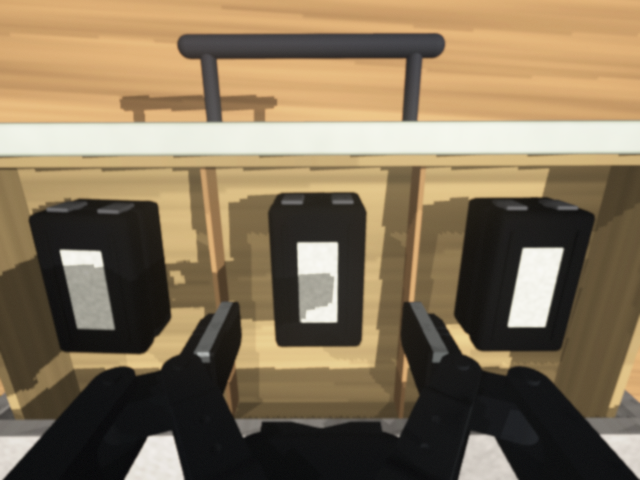

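The middle case sits between the fingers (label at 318,282), and the left case lies flat again in its own compartment.

```bash
python3 -m handwheel '[[0.84,-0.002,-0.0014,0.026,0,0,0],[0.84,0,0,0.026,0,0,0],[0.84,0,0,0.024,0,0,0],[0.84,0,0,0,0,0,0],[0.0,0,0,0,0,0,0],[0,0,0,0,0,0,0],[0,0,0,0,0,0,0],[0,0,0,0,0,0,0]]'; python3 -m handwheel '[[0,0,0,-0.02,0,0,0],[0,0,0,-0.025,0,0,0],[0,0,0,-0.025,0,0,0],[0,0,0,-0.025,0,0,0],[0,0,0,-0.025,0,0,0],[0,0,0,-0.005,0,0,0],[0,0,0,0,0,0,0],[0,0,0,0,0,0,0],[0,0,0,0,0,0,0]]';  python3 m.py
```

```text
t: 16.8
ee_pos: [0.5578, -0.0418, 0.0984]
ee_rot: [[-0.998, -0.058, 0.002], [-0.058, 0.998, 0.001], [-0.002, 0.0, -1.0]]
ft_force: [-0.2, 1.1, 5.4]
opening: 0.0528
t: 17.92
ee_pos: [0.5563, -0.0421, 0.2212]
ee_rot: [[-0.998, -0.057, -0.002], [-0.057, 0.998, -0.0], [0.002, 0.0, -1.0]]
ft_force: [0.5, 0.6, -5.3]
opening: 0.0531
M_tool [ 0.005 -0.022  0.019] F [ 0.51  0.58 -5.34] pos [ 0.556 -0.042  0.221] t 17.93
```

```bash
python3 -m handwheel '[[0,0.045,0,0,0,0,0],[0,-0.045,0,0,0,0,0],[0,0.045,0,0,0,0,0],[0,-0.045,0,0,0,0,0],[0,0,0,0,0,0,0],[0,0,0,0,0,0,0],[0,0,0,0,0,0.175,0],[0,0,0,0,0,0.175,0],[0,0,0,0,0,0,0],[0,0,0,0,0,0,0]]'; python3 m.py
python3 -m handwheel '[[0,0,0,0,0,-0.175,0],[0,0,0,0,0,-0.175,0],[0,0,0,0,0,0,0],[0,0,0,0,0,0,0]]' >/dev/null; python3 m.py
python3 -m handwheel '[[0,0,0,0,0,0,0]]' >/dev/null; python3 m.py
python3 -m handwheel '[[0,0,0,0,0,0,0]]' >/dev/null; python3 m.py
python3 -m handwheel '[[0,0,0,0,0,-0.175,0],[0,0,0,0,0,-0.175,0],[0,0,0,0,0,0,0],[0,0,0,0,0,0,0],[0,0,0,0,0,0.175,0],[0,0,0,0,0,0.175,0],[0,0,0,0,0,0,0],[0,0,0,0,0,0,0]]' >/dev/null; python3 m.py
python3 -m handwheel '[[0,0,0,0,0,0,0]]' >/dev/null; python3 m.py
python3 -m handwheel '[[0,0,0,0,0,0,0]]' ; python3 m.py
```

```text
t: 19.18
ee_pos: [0.5564, -0.0426, 0.2223]
ee_rot: [[-0.938, -0.057, -0.341], [-0.053, 0.998, -0.019], [0.342, -0.0, -0.94]]
ft_force: [-0.2, 1.2, -4.1]
opening: 0.0531
M_tool [ 0.004 -0.566  0.062] F [-0.2   1.24 -4.14] pos [ 0.556 -0.043  0.222] t 19.18
M_tool [-0.011 -0.003  0.   ] F [ 0.46  0.33 -3.91] pos [ 0.557 -0.042  0.224] t 19.68
M_tool [0.006 0.015 0.013] F [ 0.02  1.18 -3.56] pos [ 0.558 -0.042  0.223] t 19.8
M_tool [ 0.011 -0.014  0.002] F [-0.04 -0.13 -4.  ] pos [ 0.558 -0.042  0.222] t 19.93
M_tool [0.011 0.074 0.027] F [-0.93 -0.32 -5.05] pos [ 0.557 -0.042  0.222] t 20.93
M_tool [-0.003 -0.052  0.045] F [ 0.37 -0.9  -4.18] pos [ 0.556 -0.042  0.222] t 21.05
t: 21.18
ee_pos: [0.5563, -0.0423, 0.2226]
ee_rot: [[-0.998, -0.057, 0.001], [-0.057, 0.998, 0.001], [-0.001, 0.0, -1.0]]
ft_force: [-0.1, 0.8, -4.8]
opening: 0.053
M_tool [ 0.013 -0.006 -0.048] F [-0.1   0.81 -4.82] pos [ 0.556 -0.042  0.223] t 21.18
```

The middle case shows no change either (0.00 against +0.01 N m). I put it back and go to the right one.

```bash
python3 -m handwheel '[[0,0,0,0.03,0,0,0],[0,0,0,0.03,0,0,0],[0,0,0,0.03,0,0,0],[0,0,0,0.02,0,0,0],[0,0,0,0.01,0,0,0],[0,0,0,0.004,0,0,0],[0,0,0,0,0,0,0]]'; python3 -m handwheel '[[0.84,0,0,0,0,0,0],[0.84,0,0,0,0,0,0],[0.84,0,0,0,0,0,0],[0.84,0,0,-0.03,0,0,0],[0.84,0,0,-0.04,0,0,0],[0.84,0,0,-0.02,0,0,0],[0.84,0,0,0,0,0,0]]';  python3 -c "
from h import *
rel([.567,-.172,.17],.005+np.pi/2)"
```

```text
t: 22.05
ee_pos: [0.5577, -0.0422, 0.0991]
ee_rot: [[-0.998, -0.057, 0.002], [-0.057, 0.998, 0.0], [-0.002, 0.0, -1.0]]
ft_force: [-0.3, 0.0, -3.5]
opening: 0.0534
t: 22.92
ee_pos: [0.5581, -0.0423, 0.19]
ee_rot: [[-0.998, -0.057, 0.004], [-0.057, 0.998, 0.0], [-0.004, 0.0, -1.0]]
ft_force: [0.6, -0.3, -0.4]
opening: 0.0716
t 22.93 pos [ 0.5581 -0.0423  0.19  ] shift [-0.0013 -0.13    0.02  ] turn [0.    0.004 0.052] F [ 0.56 -0.33 -0.45] M [-0.014  0.012 -0.028] q [-0.27  0.33  0.34  1.88 -0.13  0.95  1.76]
```

```bash
python3 -m handwheel '[[0.84,0,-0.043,0,0,0,0],[0.84,0,-0.043,0,0,0,0],[0.84,-0.001,-0.044,0,0,0,0.05],[0.84,0,0,0.015,0,0,0],[0.84,0,0,0,0,0,0]]'; python3 - <<'E'
from h import *
rel([.567,-.172,.095],.005+np.pi/2)
np.save("T5.npy",wristT())
cv2.imwrite("pics/w5.png",robot.grab_frame("wrist")[:,:,::-1])
E
```

```text
t: 23.55
ee_pos: [0.5638, -0.1708, 0.1707]
ee_rot: [[-1.0, -0.008, -0.005], [-0.008, 1.0, 0.002], [0.005, 0.002, -1.0]]
ft_force: [0.4, 0.7, 0.3]
opening: 0.0717
t 23.55 pos [ 0.5638 -0.1708  0.1707] shift [-0.0035 -0.0014  0.0757] turn [ 0.002 -0.005  0.003] F [0.44 0.72 0.33] M [-0.002  0.004  0.008] q [-0.07  0.41  0.38  1.82 -0.18  0.95  1.97]
```

View pics/w5.png

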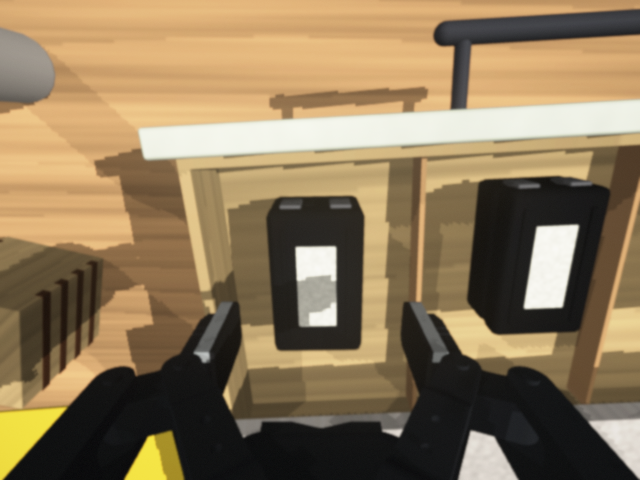

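The right case sits between the fingers (label at 316,286), about 1.5 mm to the right, and the middle case lies flat again.

```bash
python3 -m handwheel '[[0.84,-0.003,-0.0014,0.026,0,0,0],[0.84,0,0,0.026,0,0,0],[0.84,0,0,0.024,0,0,0],[0.84,0,0,0,0,0,0],[0.0,0,0,0,0,0,0],[0,0,0,0,0,0,0],[0,0,0,0,0,0,0],[0,0,0,0,0,0,0]]'; python3 -m handwheel '[[0,0,0,-0.02,0,0,0],[0,0,0,-0.025,0,0,0],[0,0,0,-0.025,0,0,0],[0,0,0,-0.025,0,0,0],[0,0,0,-0.025,0,0,0],[0,0,0,-0.005,0,0,0],[0,0,0,0,0,0,0],[0,0,0,0,0,0,0],[0,0,0,0,0,0,0]]';  python3 m.py
```

```text
t: 24.6
ee_pos: [0.5694, -0.1732, 0.0986]
ee_rot: [[-1.0, -0.008, 0.002], [-0.008, 1.0, 0.0], [-0.002, -0.0, -1.0]]
ft_force: [-0.8, 1.1, 6.1]
opening: 0.0533
t: 25.72
ee_pos: [0.5678, -0.1731, 0.2211]
ee_rot: [[-1.0, -0.007, -0.002], [-0.007, 1.0, 0.0], [0.002, 0.0, -1.0]]
ft_force: [-0.9, -0.2, -4.6]
opening: 0.0532
M_tool [-0.004 -0.03   0.016] F [-0.91 -0.24 -4.64] pos [ 0.568 -0.173  0.221] t 25.73
```

```bash
python3 -m handwheel '[[0,0.045,0,0,0,0,0],[0,-0.045,0,0,0,0,0],[0,0.045,0,0,0,0,0],[0,-0.045,0,0,0,0,0],[0,0,0,0,0,0,0],[0,0,0,0,0,0,0],[0,0,0,0,0,0.175,0],[0,0,0,0,0,0.175,0],[0,0,0,0,0,0,0],[0,0,0,0,0,0,0]]'; python3 m.py
python3 -m handwheel '[[0,0,0,0,0,-0.175,0],[0,0,0,0,0,-0.175,0],[0,0,0,0,0,0,0],[0,0,0,0,0,0,0]]' >/dev/null; python3 m.py
python3 -m handwheel '[[0,0,0,0,0,0,0]]' >/dev/null; python3 m.py
python3 -m handwheel '[[0,0,0,0,0,0,0]]' >/dev/null; python3 m.py
python3 -m handwheel '[[0,0,0,0,0,-0.175,0],[0,0,0,0,0,-0.175,0],[0,0,0,0,0,0,0],[0,0,0,0,0,0,0],[0,0,0,0,0,0.175,0],[0,0,0,0,0,0.175,0],[0,0,0,0,0,0,0],[0,0,0,0,0,0,0]]' >/dev/null; python3 m.py
python3 -m handwheel '[[0,0,0,0,0,0,0]]' >/dev/null; python3 m.py
python3 -m handwheel '[[0,0,0,0,0,0,0]]' ; python3 m.py
```

```text
t: 26.98
ee_pos: [0.5678, -0.1739, 0.2223]
ee_rot: [[-0.94, -0.006, -0.342], [-0.006, 1.0, -0.003], [0.342, -0.0, -0.94]]
ft_force: [0.2, -0.4, -4.5]
opening: 0.053
M_tool [ 0.013 -0.673 -0.005] F [ 0.19 -0.43 -4.54] pos [ 0.568 -0.174  0.222] t 26.98
M_tool [ 0.004 -0.027  0.036] F [ 0.04 -0.28 -3.74] pos [ 0.568 -0.174  0.224] t 27.48
M_tool [-0.046  0.017 -0.015] F [ 0.3  -0.01 -4.53] pos [ 0.569 -0.173  0.223] t 27.6
M_tool [0.007 0.02  0.009] F [ 0.37  0.3  -4.16] pos [ 0.569 -0.173  0.222] t 27.73
M_tool [0.07  0.077 0.026] F [ 0.25 -0.02 -4.29] pos [ 0.569 -0.173  0.222] t 28.73
M_tool [-0.029  0.037  0.014] F [ 0.21 -0.4  -5.32] pos [ 0.568 -0.174  0.222] t 28.85
t: 28.98
ee_pos: [0.5677, -0.1736, 0.2226]
ee_rot: [[-1.0, -0.006, 0.001], [-0.006, 1.0, 0.0], [-0.001, 0.0, -1.0]]
ft_force: [0.3, 0.5, -4.8]
opening: 0.0533
M_tool [0.013 0.003 0.01 ] F [ 0.3   0.49 -4.77] pos [ 0.568 -0.174  0.223] t 28.98
```

The difference here (+0.00 against +0.04 N m) doesn't settle it against the noise. I'll repeat the tilts slowly with averaged readings, using camera calls to let the clock run.

```bash
cat > avg.py <<'E'
from h import *
M=[];F=[]
for i in range(16):
    robot.grab_frame("top");o=robot.get_obs();R=np.array(o["ee_rot"]);M.append(R.T@o["moment"]);F.append(R.T@o["ft_force"])
print("M",np.mean(M,0).round(4),"+-",(np.std(M,0)/4).round(4),"F",np.mean(F,0).round(2),"pos",np.round(o["ee_pos"],3),"t",round(o["t"],2))
E
python3 avg.py
python3 -m handwheel '[[0,0,0,0,0,0.1,0],[0,0,0,0,0,0.15,0],[0,0,0,0,0,0.1,0],[0,0,0,0,0,0,0],[0,0,0,0,0,0,0],[0,0,0,0,0,0,0],[0,0,0,0,0,-0.1,0],[0,0,0,0,0,-0.15,0],[0,0,0,0,0,-0.1,0],[0,0,0,0,0,0,0]]' >/dev/null; python3 avg.py
python3 -m handwheel '[[0,0,0,0,0,-0.1,0],[0,0,0,0,0,-0.15,0],[0,0,0,0,0,-0.1,0],[0,0,0,0,0,0,0],[0,0,0,0,0,0,0],[0,0,0,0,0,0,0],[0,0,0,0,0,0.1,0],[0,0,0,0,0,0.15,0],[0,0,0,0,0,0.1,0],[0,0,0,0,0,0,0]]' >/dev/null; python3 avg.py
```

```text
M [0.0026 0.0106 0.0024] +- [0.0045 0.0066 0.0065] F [-0.05  0.03  4.85] pos [ 0.568 -0.173  0.222] t 29.77
M [-0.005   0.0005  0.0037] +- [0.0081 0.0084 0.0058] F [-0.4  -0.24  4.84] pos [ 0.568 -0.173  0.222] t 31.82
M [ 0.0029  0.0149 -0.0044] +- [0.0093 0.0064 0.008 ] F [0.01 0.18 5.  ] pos [ 0.568 -0.173  0.222] t 33.88
```

Right: 0.0005 against 0.015, ±0.009 N m. That isn't 0.09, so it probably isn't this one. I'll take tilted readings here for reference, then put it back and retest the others with averaging.

```bash
sed -i 's/range(16)/range(10)/;s/)\/4)/)\/3.16)/' avg.py
python3 -m handwheel '[[0,0,0,0,0,0.175,0],[0,0,0,0,0,0.175,0],[0,0,0,0,0,0,0],[0,0,0,0,0,0,0]]' >/dev/null; python3 avg.py
python3 -m handwheel '[[0,0,0,0,0,-0.175,0],[0,0,0,0,0,-0.175,0],[0,0,0,0,0,-0.175,0],[0,0,0,0,0,-0.175,0],[0,0,0,0,0,0,0],[0,0,0,0,0,0,0]]' >/dev/null; python3 avg.py
python3 -m handwheel '[[0,0,0,0,0,0.175,0],[0,0,0,0,0,0.175,0],[0,0,0,0.03,0,0,0],[0,0,0,0.03,0,0,0],[0,0,0,0.03,0,0,0],[0,0,0,0.02,0,0,0],[0,0,0,0.01,0,0,0],[0,0,0,0.004,0,0,0],[0,0,0,0,0,0,0]]'; python3 -m handwheel '[[0.84,0,0,0,0,0,0],[0.84,0,0,0,0,0,0],[0.84,0,0,0,0,0,0],[0.84,0,0,-0.03,0,0,0],[0.84,0,0,-0.04,0,0,0],[0.84,0,0,-0.02,0,0,0],[0.84,0,0,0,0,0,0]]';  python3 -c "
from h import *
rel([.557,-.042,.17],.057+np.pi/2)"
```

```text
M [ 0.0269 -0.6905  0.0046] +- [0.0072 0.0064 0.01  ] F [-1.51  0.1   4.62] pos [ 0.568 -0.173  0.223] t 34.88
M [-0.0034  0.7039 -0.0025] +- [0.0065 0.0097 0.0085] F [ 1.81 -0.03  4.53] pos [ 0.569 -0.173  0.222] t 36.12
t: 37.25
ee_pos: [0.5693, -0.1735, 0.0991]
ee_rot: [[-1.0, -0.007, 0.002], [-0.007, 1.0, -0.0], [-0.002, -0.0, -1.0]]
ft_force: [-0.5, -0.1, -4.3]
opening: 0.0529
t: 38.12
ee_pos: [0.5695, -0.1737, 0.1901]
ee_rot: [[-1.0, -0.007, 0.004], [-0.007, 1.0, -0.001], [-0.004, -0.001, -1.0]]
ft_force: [-0.2, 0.6, -0.8]
opening: 0.0715
t 38.12 pos [ 0.5695 -0.1737  0.1901] shift [0.0116 0.1318 0.02  ] turn [-0.001  0.004 -0.05 ] F [-0.22  0.64 -0.8 ] M [-0.    -0.045  0.081] q [-0.07  0.39  0.39  1.8  -0.18  0.98  1.97]
```

```bash
python3 -m handwheel '[[0.84,0.003,0.044,0,0,0,0],[0.84,0.004,0.044,0,0,0,0],[0.84,0.004,0.0438,0,0,0,-0.05],[0.84,0,0,0.03,0,0,0],[0.84,0,0,0.03,0,0,0],[0.84,0,0,0,0,0,0]]'; python3 -c "
from h import *
rel([.557,-.042,.095],.057+np.pi/2)"
```

```text
t: 38.88
ee_pos: [0.5539, -0.0413, 0.1253]
ee_rot: [[-0.998, -0.057, -0.007], [-0.057, 0.998, -0.0], [0.007, 0.0, -1.0]]
ft_force: [0.3, 0.1, -0.4]
opening: 0.0715
t 38.88 pos [ 0.5539 -0.0413  0.1253] shift [-0.0033 -0.0009  0.0302] turn [ 0.    -0.007  0.   ] F [ 0.26  0.09 -0.4 ] M [ 0.029 -0.064  0.019] q [-0.26  0.41  0.33  1.94 -0.17  0.83  1.79]
```

```bash
python3 -m handwheel '[[0.84,-0.001,-0.0008,0.028,0,0,0],[0.84,0,0,0,0,0,0],[0.0,0,0,0,0,0,0],[0,0,0,0,0,0,0],[0,0,0,0,0,0,0],[0,0,0,-0.03,0,0,0],[0,0,0,-0.03,0,0,0],[0,0,0,-0.03,0,0,0],[0,0,0,-0.03,0,0,0],[0,0,0,-0.005,0,0,0]]'
python3 -m handwheel '[[0,0,0,0,0,0.175,0],[0,0,0,0,0,0.175,0],[0,0,0,0,0,0,0],[0,0,0,0,0,0,0]]' >/dev/null; python3 avg.py
python3 -m handwheel '[[0,0,0,0,0,-0.1,0],[0,0,0,0,0,-0.15,0],[0,0,0,0,0,-0.1,0],[0,0,0,0,0,0,0]]' >/dev/null; python3 avg.py
python3 -m handwheel '[[0,0,0,0,0,-0.175,0],[0,0,0,0,0,-0.175,0],[0,0,0,0,0,0,0],[0,0,0,0,0,0,0]]' >/dev/null; python3 avg.py
python3 -m handwheel '[[0,0,0,0,0,0.1,0],[0,0,0,0,0,0.15,0],[0,0,0,0,0,0.1,0],[0,0,0,0,0,0,0]]' >/dev/null; python3 avg.py
```

```text
t: 40.12
ee_pos: [0.558, -0.0425, 0.2265]
ee_rot: [[-0.998, -0.057, 0.003], [-0.057, 0.998, 0.0], [-0.003, 0.0, -1.0]]
ft_force: [-0.3, 0.2, -4.3]
opening: 0.0529
M [ 0.0015 -0.6298  0.0142] +- [0.0075 0.008  0.0084] F [-1.89 -0.18  3.97] pos [ 0.557 -0.042  0.226] t 41.12
M [ 0.012   0.0372 -0.0145] +- [0.0112 0.0096 0.0078] F [ 0.17 -0.15  4.55] pos [ 0.558 -0.042  0.225] t 42.12
M [-0.0245  0.6287 -0.0064] +- [0.0077 0.0099 0.0078] F [1.41 0.09 4.13] pos [ 0.558 -0.042  0.225] t 43.12
M [ 0.0085 -0.0332 -0.0048] +- [0.0068 0.0097 0.0093] F [ 0.   -0.21  4.72] pos [ 0.557 -0.042  0.225] t 44.12
```

Middle: +0.037 after tilting one way and -0.033 N m after the other, ±0.010, with the sign a sliding chuck should give. I'll repeat it once to confirm.

```bash
sed -i 's/range(10)/range(20)/;s/)\/3.16)/)\/4.5)/' avg.py
python3 -m handwheel '[[0,0,0,0,0,0.175,0],[0,0,0,0,0,0.175,0],[0,0,0,0,0,0,0],[0,0,0,0,0,0,0],[0,0,0,0,0,0,0],[0,0,0,0,0,-0.1,0],[0,0,0,0,0,-0.15,0],[0,0,0,0,0,-0.1,0],[0,0,0,0,0,0,0],[0,0,0,0,0,0,0]]' >/dev/null; python3 avg.py
python3 -m handwheel '[[0,0,0,0,0,-0.175,0],[0,0,0,0,0,-0.175,0],[0,0,0,0,0,0,0],[0,0,0,0,0,0,0],[0,0,0,0,0,0,0],[0,0,0,0,0,0.1,0],[0,0,0,0,0,0.15,0],[0,0,0,0,0,0.1,0],[0,0,0,0,0,0,0],[0,0,0,0,0,0,0]]' >/dev/null; python3 avg.py
```

```text
M [0.0086 0.0448 0.0112] +- [0.0072 0.0051 0.0052] F [0.07 0.08 4.35] pos [ 0.557 -0.042  0.225] t 46.38
M [-0.0031 -0.0361  0.0079] +- [0.006  0.0059 0.0065] F [ 0.17 -0.09  4.34] pos [ 0.557 -0.042  0.225] t 48.62
```

The repeat gives +0.045 against -0.036 N m (±0.006), so the middle case holds the chuck. I carry it forward over the top.

```bash
python3 -m handwheel '[[0,-0.015,0,0,0,0,0],[0,-0.025,0,0,0,0,0],[0,-0.025,0,0,0,0,0],[0,-0.025,0,0,0,0,0],[0,-0.025,0,0,0,0,0],[0,-0.02,0,0,0,0,0],[0,-0.01,0,0,0,0,0],[0,0,0,0,0,0,0],[0,0,0,0,0,0,0],[0,0,0,0,0,0,0]]'; python3 - <<'E'
from h import *
rel([.7,-.042,.22],.057+np.pi/2)
a=robot.grab_frame("scene");b=robot.grab_frame("top")
cv2.imwrite("pics/fin.png",np.hstack([cv2.resize(a[150:400,150:450],(400,333)),cv2.resize(b[80:330,200:500],(400,333))])[:,:,::-1])
E
```

```text
t: 49.88
ee_pos: [0.7017, -0.0341, 0.2255]
ee_rot: [[-0.998, -0.057, -0.0], [-0.057, 0.998, 0.0], [0.0, 0.0, -1.0]]
ft_force: [0.5, 0.2, -4.4]
opening: 0.0529
t 49.88 pos [ 0.7017 -0.0341  0.2255] shift [ 0.0022 -0.0078  0.0055] turn [ 0. -0. -0.] F [ 0.54  0.23 -4.4 ] M [-0.051 -0.034  0.045] q [-0.25  0.53  0.36  1.48 -0.2   1.16  1.77]
```

View pics/fin.png

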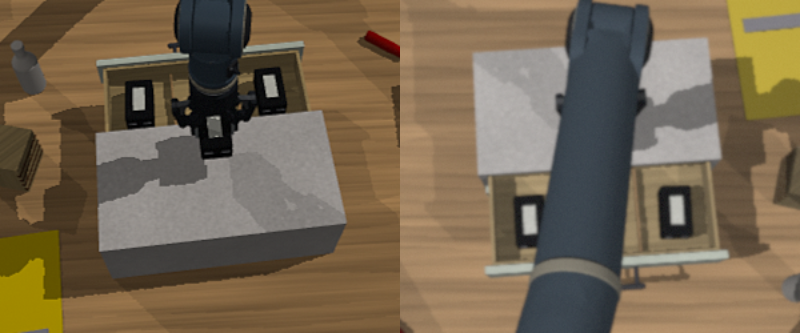

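The middle case is held over the top (scene view about 215,135). The other two lie in their compartments, the drawer is open, and the bystanders in view look undisturbed.

```bash
python3 -c "
from cell import robot
print(robot.hand_in())"
```

```text
the job is handed in; nothing more can be done
None
```

I pulled the upper drawer to its stop, then lifted, shook and put back the left, middle and right cases in that order. The rattling case is the **middle** one, and I handed in at about 50 s while holding it.

- **Which case:** My first quick tilt readings were too noisy and pointed to none of the three, so I put the right case back and retested with averaged readings.
    - **Middle:** the moment shifted by 0.070 and then 0.081 N m (±0.014 and ±0.008) in two tests; 0.09 was expected.
    - **Right:** it showed no such shift, 0.014 ± 0.01 N m in the opposite direction.
    - **Left:** I only have the quick readings, about 0.015 N m with an uncertainty of roughly 0.025. I did not retest it.
- **Final hold:** By the measured pose, the case is level with its middle about 46 mm behind the unit's centre, well past the front edge. Its underside is about 55 mm above the top, and the grip opening is 53 mm.
- **Last picture:** The left and right cases lie in their compartments and the drawer is open. The bystanders in view look unmoved, but the crop did not cover all of them and I did not measure their positions.

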